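# Lengthen the speaker-stand column by one hole

## Task

Two telescopic columns of loudspeaker stands lie in wooden cradles on the console table. On the stouter one, the one with the square top plate, press the spring button flush and slide the outer tube away from the foot flange, making the column one hole longer, until the button pops out fully in the next hole; then let go. Leave the slim column's length as it is.

Things in the scene. Friction and masses are not known exactly. Their poses are not given: they have to be found in the camera images.
- stout_column: stouter column, level in a fixed cradle (15 mm high board). Origin on the table, straight below the button. y axis: along the column from dark foot flange (y -244 mm) to top plate (84 mm square, y 194 at start), the lengthening direction. Column axis 60 mm up. The button, a steel dome 12 mm wide, is at y 0, 60 mm up, on the +x side (away from the robot), 6 mm proud of the tube, and stays there
- stout_tube (a joint): travel (m) of the stout outer tube: aluminium, 34 mm square, y -118 to 190 mm at start, free to pinch from above at y -90 to 125. Its +x wall (2 mm) has 3 holes 50 mm apart; the fixed inner tube's button starts in the middle one. 0: start, play 1.5 mm; +0.05: button in next hole, longer; -0.05: shorter. Friction 3 N, stops at 0.07 either way; a popped button locks it
- stout_pin (a joint): how far the stout button is pressed, m: 0 out, 0.006 flush, 0.008 under the tube's wall, 0.012 at most; spring 3 to 5 N. Pinching the outer tube across its +x and -x sides over the button (within 8 mm along y, 20 N or more) makes it flush; then slide the held tube: at 10 to 20 N the hole's edge pushes the dome under the wall and the hand travels on with the tube, off the button
- slim_tube (a joint): travel (m) of the outer tube of the slim column, 0 at start, to be left alone. That column is 22 mm square with a black end cap, no top plate, in a like cradle 170 to 250 mm nearer to or farther from the robot than the stout one, axis 60 mm up

How it is judged:
By the outcome, as a careful person would: the job done as asked, in the order asked, and still so for the second after the job is handed in, with the robot touching nothing.
It also fails if it takes over 32 s, if anything falls off the work surface, if the arm or the gripper's body presses on something with over 40 N, if the wrist force passes 120 N, or if a joint passes its speed limit or range.

## Robot

A 6-joint arm with a two-finger parallel gripper is mounted at the origin on the work surface. World frame = base frame: x ahead of the robot, y to its left, z up, the work surface at z = 0. Lengths are in m, angles in rad, forces in N, time in s.
With the tool pointing down it reaches from about 0.325 to 0.9 m from the base axis. Payload 6.1 kg.
Tool frame: the origin (TCP) lies between the finger pads; the fingertips stand 8 mm ahead of it and the grasp point (between the pads) lies 11 mm behind it; z points along the fingers, y is the line along which they close (so a half turn about z gives the same grasp; the last joint's range is limited). The gripper opens to 87 mm and grips with 3 to 60 N. Pads are 19 mm wide; open, the fingers measure 117 mm over their backs; the gripper's body (75 mm by 190 mm) begins 51 mm behind the grasp point.
Start: joints at [-1.327, 0.22, 1.526, -0, 1.395, -0.126], TCP at [0.226, -0.583, 0.231] pointing down, gripper open.
Joint ranges: [-2.98, 2.98], [-0.91, 2.08], [0.09, 2.57], [-1.24, 4.39], [0.2, 2.65], [-2.68, 2.68]. Speed limits (rad/s): [2.57, 2.57, 3.01, 3.14, 3.14, 3.14].

## Interface

Orientations are given as a unit quaternion [w, x, y, z].
In Python, from station import robot gives the robot as it stands.
- The arm moves only by the tool servo_tool, never from a script. Its argument "plan" is a list of rows, each an object of numbers: "grip": the gripper command: -1 is fully open, 1 is shut, values between are in proportion; "dx", "dy", "dz": the shift along the tool's x, y, z in mm; "rx", "ry", "rz": the turn, a rotation vector about the tool's x, y, z in degrees. In form: [{"grip": .., "dx": .., "dy": .., "dz": .., "rx": .., "ry": .., "rz": ..}, ...]. A call has 1 to 20 rows; each row shifts and turns the commanded pose from where the row before left it, along the tool's axes as they then stand; what a row does not reach is not made up. A row lasts 1/10 s, in which the tool goes at most 50 mm and 8.59 degrees, less where a joint would pass 70% of its speed; a pose out of reach is approached as far as the arm can. A call with a gripper value outside its range is refused whole. The fingers move at their own pace and stop on an object; "newtons" is the grip in N (left out, the last holds). Time passes only in rows, so rows that do not move let the fingers close. It gives the time, the measured TCP pose, the force, the opening and the grip force at its end, in the units of the state.
- robot.get_state(): the state, without advancing time (a new reading comes with each control period).
- robot.snapshot(name): name is "scene" or "top" or "wrist"; returns the picture (480x640x3 uint8, red, green, blue); there is no depth.
- robot.camera_model(name): a dict with "fx", "fy", "cx", "cy" (pixels), "rvec" (rotation vector, rad) and "tvec" (3), from world to camera coordinates, as OpenCV has them; the wrist camera has in their place "tool_from_camera" (4x4, takes a point from camera to tool coordinates, whose origin is the TCP and whose axes are the flange's). Camera axes: x right, y down, z forward; pixel columns grow to the right and rows downward; lengths in m; the calibration is good to about 2 mm. The wrist camera is an equidistant fisheye: a pixel r from the principal point sees the ray r / f radians off the axis. A picture is of the moment at which its call begins: read the wrist's pose just before it. camera_model takes no time and is no camera call.
- robot.finish_job(): hands the job in; it is judged then, once.
The state is a dict: "time": time; "qpos": joint angles; "qd": joint speeds; "joint_torque": joint torques, N m; "position": TCP position; "eef_rot": TCP orientation; "force": force on the tool from outside, world axes, zero at the start; "ft_torque": the same for the moment, N m; "opening": opening from 0.0 (shut) to 1.0 (fully open); "finger_force": force on a finger pad.
Only numpy, scipy, OpenCV 4.12 (cv2) and the standard library are available. Lean on these libraries where they do the work, as an engineer would, in place of code of your own. Each camera call takes 0.05 s, during which the arm holds its last target. There are 200 camera calls.

## Working session

There is one attempt and no reset: what is moved stays moved. The work goes in short steps, Python scripts to look and compute and a tool call to move; the robot and the scene stay as the last step left them, time stands still between calls to the robot, and variables do not carry over. Pictures are saved under pics/ and viewed, at most 10 in all, crops included, and the job is handed in when it is done.

Besides the shell and the picture viewer there is one more tool, called after ">>>" in YAML: its name, and indented under it one key for each argument. servo_tool: Moves the arm, as the interface text tells. Its arguments: {"type":"object","properties":{"plan":{"type":"array"},"newtons":{"type":"number"}},"required":["plan"]}

```bash
mkdir -p pics; python3 - <<'E'
from station import robot
import cv2
for n in("top","scene"):
    cv2.imwrite(f"pics/{n}0.png",cv2.cvtColor(robot.snapshot(n),cv2.COLOR_RGB2BGR)); print(robot.camera_model(n))
s=robot.get_state();print(s["time"],s["position"],s["eef_rot"])
E
```

```text
{'fx': 542.0369305524779, 'fy': 542.0369305524779, 'cx': 322.1827266958813, 'cy': 232.37464873786595, 'rvec': array([ 2.07078388, -2.15921329,  0.21691625]), 'tvec': array([0.00519712, 0.58266523, 0.57622989])}
{'fx': 526.9517345053627, 'fy': 526.9517345053627, 'cx': 321.13151052666024, 'cy': 234.80726573809963, 'rvec': array([ 1.46895832,  1.9462593 , -0.96738072]), 'tvec': array([ 0.19498733, -0.29137813,  1.12368688])}
0.1 [ 0.22575831 -0.58220802  0.2295425 ] [-8.89619913e-04  9.82954775e-01  1.83845363e-01 -4.00269084e-05]
```

View pics/top0.png

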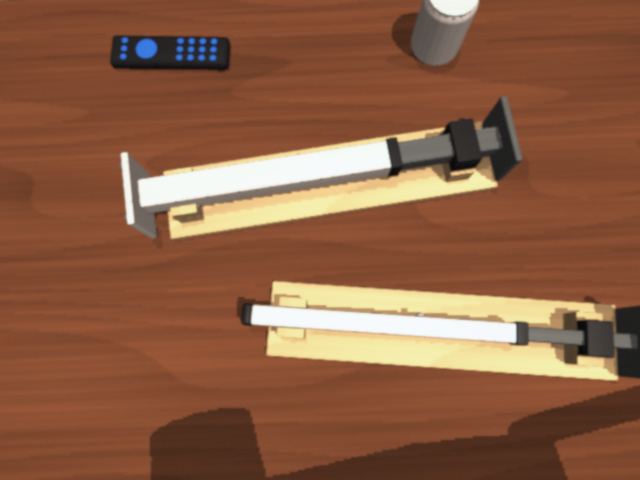

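View pics/scene0.png

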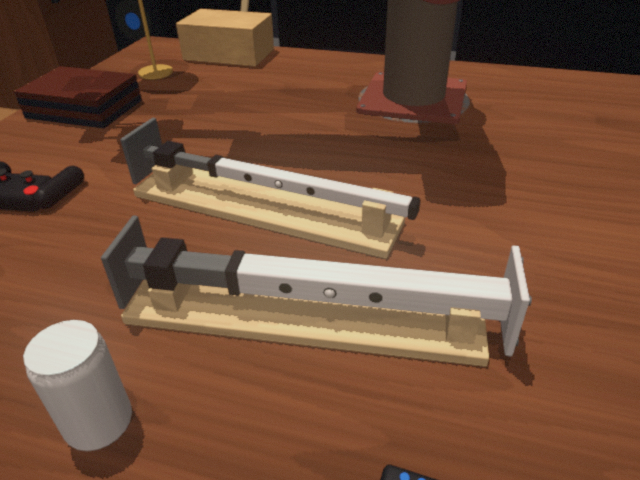

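```bash
cat > h.py <<'E'
import numpy as np,cv2
from station import robot
def unproj(n,px,z):
    m=robot.camera_model(n);K=np.array([[m["fx"],0,m["cx"]],[0,m["fy"],m["cy"]],[0,0,1]])
    R=cv2.Rodrigues(m["rvec"])[0];c=-R.T@m["tvec"]
    px=np.atleast_2d(np.array(px,float));d=np.c_[px,np.ones(len(px))]@np.linalg.inv(K).T@R
    return c+d*((z-c[2])/d[:,2])[:,None]
def proj(n,P):
    m=robot.camera_model(n);K=np.array([[m["fx"],0,m["cx"]],[0,m["fy"],m["cy"]],[0,0,1]])
    return cv2.projectPoints(np.array(P,float).reshape(-1,3),m["rvec"],m["tvec"],K,None)[0][:,0]
E
python3 - <<'E'
from h import *
im=cv2.imread("pics/top0.png");g=im.min(2)
m=(g>215).astype(np.uint8);m[:100]=0;m[260:]=0;m[:,:137]=0
n,l,st,_=cv2.connectedComponentsWithStats(m);k=1+st[1:,4].argmax()
c=max(cv2.findContours((l==k).astype(np.uint8),0,2)[0],key=cv2.contourArea)
P=unproj("top",c[:,0,:],0.077)[:,:2].astype(np.float32)*1000
(cx,cy),wh,a=cv2.minAreaRect(P);b=cv2.boxPoints(((cx,cy),wh,a))
print(cx,cy,wh,a,b)
e=b[1]-b[0] if np.linalg.norm(b[1]-b[0])>np.linalg.norm(b[2]-b[1]) else b[2]-b[1]
e/=np.linalg.norm(e); e*=np.sign(e[1])
x=np.array([e[1],-e[0]]);C=np.array([cx,cy])
print("yaw",np.degrees(np.arctan2(-e[0],e[1])),"origin from tube centre",C-36*e)
# button in scene: on z=.06 plane
q=unproj("scene",[330,293],.060)[0,:2]*1000
print("btn",q,"-> origin",q-x*23,"rel",(q-C)@e,(q-C)@x)
E
```

```text
652.173828125 45.462059020996094 (32.10708999633789, 292.27838134765625) 6.9152421951293945 [[ 618.6418   188.60529]
 [ 653.83234 -101.54688]
 [ 685.7059   -97.68117]
 [ 650.5153   192.47101]]
yaw 6.915234 origin from tube centre [656.50825691   9.72394562]
btn [675.76752961   7.14245145] -> origin [652.93484605   4.37323301] rel -40.88154725481185 18.808354633642043
```

>>> servo_tool:
  plan:
    - {"grip":-1,"rz":-8.4}
    - {"grip":-1,"rz":-8.4}
    - {"grip":-1,"rz":-8.4}
    - {"grip":-1,"rz":-8.4}
    - {"grip":-1,"rz":-8.4}
    - {"grip":-1,"rz":-8.4}
    - {"grip":-1,"rz":-8.4}
    - {"grip":-1,"rz":-8.4}
    - {"grip":-1,"rz":-8.4}
    - {"grip":-1,"dx":33,"dy":31}
    - {"grip":-1,"dx":33,"dy":31}
    - {"grip":-1,"dx":33,"dy":31}
    - {"grip":-1,"dx":33,"dy":31}
    - {"grip":-1,"dx":33,"dy":31}
    - {"grip":-1,"dx":33,"dy":31}
    - {"grip":-1,"dx":33,"dy":31}
    - {"grip":-1,"dx":33,"dy":31}
    - {"grip":-1,"dx":33,"dy":31}
    - {"grip":-1,"dx":33,"dy":31}

```text
$.plan[0]: bad value
```

>>> servo_tool:
  plan:
    - {"grip":-1,"dx":33,"dy":31}
    - {"grip":-1,"dx":33,"dy":31}
    - {"grip":-1,"dx":33,"dy":31}
    - {"grip":-1,"dx":33,"dy":31}
    - {"grip":-1,"dx":33,"dy":31}
    - {"grip":-1,"dx":0}
    - {"grip":-1,"dx":0}
    - {"grip":-1,"dx":0}

```text
$.plan[0]: bad value
```

```bash
cat > where.py <<'E'
from h import *
from scipy.spatial.transform import Rotation as Ro
def rel(O=(657,5),yaw=6.9):
    s=robot.get_state();w,x,y,z=s["eef_rot"];R=Ro.from_quat([x,y,z,w]).as_matrix()
    p=np.array(s["position"])*1000;d=R.T@(np.array([O[0],O[1],49])-p)
    print("t",s["time"],"p",p.round(1),"togo tool",d.round(1),"tool y yaw",np.degrees(np.arctan2(R[1,1],R[0,1])).round(2),"z",R[:,2].round(3),"F",np.round(s["force"],1),"op",s["opening"],"ff",s["finger_force"])
    return s,R,p
E
python3 - <<'E'
from where import *
s,R,p=rel()
m=robot.camera_model("wrist");print(m)
cv2.imwrite("pics/w1.png",robot.snapshot("wrist")[:,:,::-1])
E
```

```text
t 0.1 p [ 225.8 -582.2  229.5] togo tool [ 614.3 -391.3  181.4] tool y yaw -68.81 z [-0.     0.002 -1.   ] F [-0.1 -0.2 -0.5] op 0.9983680017745 ff 0.0
{'fx': 371.64829954431775, 'fy': 371.64829954431775, 'cx': 319.97218956839754, 'cy': 240.154849849023, 'tool_from_camera': array([[ 8.79058563e-04, -9.53984087e-01, -2.99855948e-01,
         8.19940168e-02],
       [ 9.99999591e-01,  7.75030613e-04,  4.65861469e-04,
         2.70382080e-04],
       [-2.12026889e-04, -2.99856235e-01,  9.53984378e-01,
        -1.53846277e-01],
       [ 0.00000000e+00,  0.00000000e+00,  0.00000000e+00,
         1.00000000e+00]])}
```

View pics/w1.png

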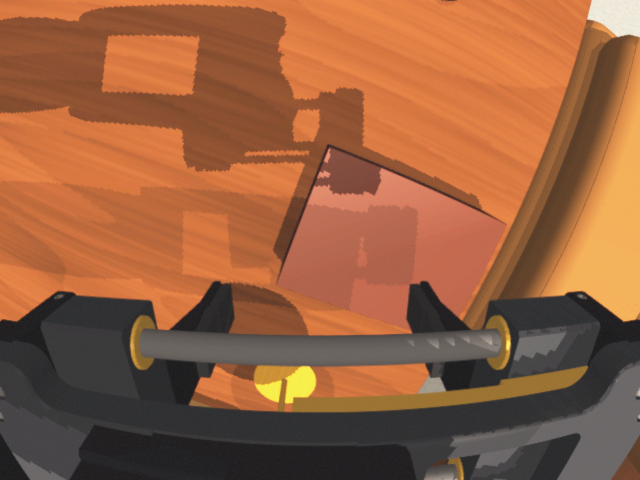

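```bash
python3 - <<'E'
from h import *
print(unproj("scene",[[155,72],[80,110],[140,100],[28,100],[225,60],[270,60],[418,98],[15,200],[80,400]],0.0).round(3))
print(proj("scene",[[.226,-.582,.23],[0,0,0],[0,0,.2]]).round())
m=robot.camera_model("scene");R=cv2.Rodrigues(m["rvec"])[0];c=-R.T@m["tvec"];print(c)
for px in([143,0],[240,0],[130,20]):
    print(px,[unproj("scene",px,z)[0].round(2) for z in(.1,.2,.3)])
E
python3 -c "
import cv2;i=cv2.imread('pics/scene0.png')[0:160,0:300];cv2.imwrite('pics/c.png',cv2.resize(i,None,fx=2.6,fy=2.6))"
```

```text
[[-0.003 -0.622  0.   ]
 [ 0.228 -0.664  0.   ]
 [ 0.152 -0.568  0.   ]
 [ 0.212 -0.81   0.   ]
 [-0.119 -0.491  0.   ]
 [-0.146 -0.38   0.   ]
 [-0.004  0.011  0.   ]
 [ 0.546 -0.552  0.   ]
 [ 0.836 -0.216  0.   ]]
[[ 81.  -5.]
 [413.  98.]
 [422.  -2.]]
[1.07472362 0.12236243 0.46431675]
[143, 0] [array([-0.23, -0.77,  0.1 ]), array([ 0.13, -0.53,  0.2 ]), array([ 0.48, -0.28,  0.3 ])]
[240, 0] [array([-0.29, -0.51,  0.1 ]), array([ 0.09, -0.34,  0.2 ]), array([ 0.46, -0.16,  0.3 ])]
[130, 20] [array([-0.06, -0.7 ,  0.1 ]), array([ 0.25, -0.47,  0.2 ]), array([ 0.56, -0.25,  0.3 ])]
```

View pics/c.png

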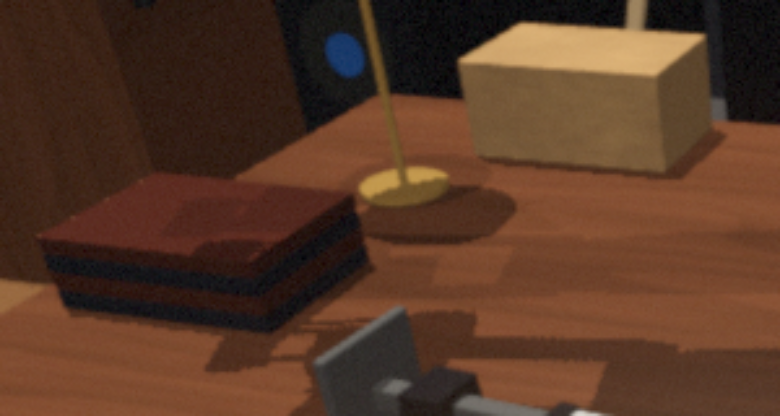

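>>> servo_tool:
  plan:
    - {"grip":-1,"dx":38,"dy":-24,"dz":0,"rx":0,"ry":0,"rz":0}
    - {"grip":-1,"dx":38,"dy":-24,"dz":0,"rx":0,"ry":0,"rz":0}
    - {"grip":-1,"dx":38,"dy":-24,"dz":0,"rx":0,"ry":0,"rz":0}
    - {"grip":-1,"dx":38,"dy":-24,"dz":0,"rx":0,"ry":0,"rz":0}
    - {"grip":-1,"dx":38,"dy":-24,"dz":0,"rx":0,"ry":0,"rz":0}
    - {"grip":-1,"dx":38,"dy":-24,"dz":0,"rx":0,"ry":0,"rz":0}
    - {"grip":-1,"dx":38,"dy":-24,"dz":0,"rx":0,"ry":0,"rz":0}
    - {"grip":-1,"dx":38,"dy":-24,"dz":0,"rx":0,"ry":0,"rz":0}
    - {"grip":-1,"dx":38,"dy":-24,"dz":0,"rx":0,"ry":0,"rz":0}
    - {"grip":-1,"dx":38,"dy":-24,"dz":0,"rx":0,"ry":0,"rz":0}
    - {"grip":-1,"dx":38,"dy":-24,"dz":0,"rx":0,"ry":0,"rz":0}
    - {"grip":-1,"dx":38,"dy":-24,"dz":0,"rx":0,"ry":0,"rz":0}
    - {"grip":-1,"dx":38,"dy":-24,"dz":0,"rx":0,"ry":0,"rz":0}
    - {"grip":-1,"dx":38,"dy":-24,"dz":0,"rx":0,"ry":0,"rz":0}
    - {"grip":-1,"dx":38,"dy":-24,"dz":0,"rx":0,"ry":0,"rz":0}
    - {"grip":-1,"dx":38,"dy":-24,"dz":0,"rx":0,"ry":0,"rz":0}

```text
time: 1.75
position: [0.6547, -0.0032, 0.2301]
eef_rot: [-0.0, 0.983, 0.184, -0.0]
force: [1.2, 0.4, 0.2]
opening: 1.0
finger_force: 0.0
```

>>> servo_tool:
  plan:
    - {"grip":-1,"dx":0,"dy":0,"dz":0,"rx":0,"ry":0,"rz":-8.4}
    - {"grip":-1,"dx":0,"dy":0,"dz":0,"rx":0,"ry":0,"rz":-8.4}
    - {"grip":-1,"dx":0,"dy":0,"dz":0,"rx":0,"ry":0,"rz":-8.4}
    - {"grip":-1,"dx":0,"dy":0,"dz":0,"rx":0,"ry":0,"rz":-8.4}
    - {"grip":-1,"dx":0,"dy":0,"dz":0,"rx":0,"ry":0,"rz":-8.4}
    - {"grip":-1,"dx":0,"dy":0,"dz":0,"rx":0,"ry":0,"rz":-8.4}
    - {"grip":-1,"dx":0,"dy":0,"dz":0,"rx":0,"ry":0,"rz":-8.4}
    - {"grip":-1,"dx":0,"dy":0,"dz":0,"rx":0,"ry":0,"rz":-8.4}
    - {"grip":-1,"dx":0,"dy":0,"dz":0,"rx":0,"ry":0,"rz":-8.4}
    - {"grip":-1,"dx":0,"dy":0,"dz":0,"rx":0,"ry":0,"rz":0}
    - {"grip":-1,"dx":0,"dy":0,"dz":0,"rx":0,"ry":0,"rz":0}

```text
time: 2.85
position: [0.6538, -0.0049, 0.2302]
eef_rot: [-0.0, 0.666, 0.746, -0.0]
force: [-0.5, 0.7, 0.1]
opening: 1.0
finger_force: 0.0
```

```bash
python3 - <<'E'
from where import *
s,R,p=rel()
cv2.imwrite("pics/w2.png",robot.snapshot("wrist")[:,:,::-1])
np.savez("w2.npz",R=R,p=p)
E
```

```text
t 2.85 p [653.8  -4.9 230.2] togo tool [  9.5   4.4 181.2] tool y yaw 6.56 z [-0.001  0.    -1.   ] F [-0.5  0.7  0.1] op 0.9998350570047567 ff 0.0
```

View pics/w2.png

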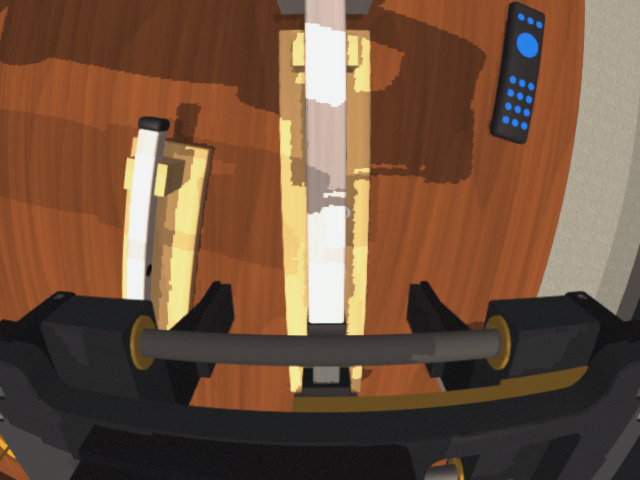

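```bash
cat >> where.py <<'E'
def wray(px,z,R,p):
    m=robot.camera_model("wrist");T=m["tool_from_camera"];u=(np.array(px)-[m["cx"],m["cy"]])/m["fx"]
    r=np.hypot(*u);d=np.r_[u/r*np.sin(r),np.cos(r)]
    c=p+R@(T[:3,3]*1000);d=R@T[:3,:3]@d
    return c+d*(z-c[2])/d[2]
E
python3 - <<'E'
from where import *
f=np.load("w2.npz");R,p=f["R"],f["p"]
a=np.radians(6.9);e=np.array([-np.sin(a),np.cos(a)]);x=np.array([np.cos(a),np.sin(a)])
for n,px,z in(("btn",(349,212),60),("L",(308,280),77),("R",(346,280),77),("L2",(306,80),77),("R2",(346,80),77),("end",(325,323),77)):
    q=wray(px,z,R,p)[:2]; d=q-[657,5]; print(n,q.round(1),"e",(d@e).round(1),"x",(d@x).round(1))
cv2.imwrite("pics/w2c.png",cv2.resize(cv2.imread("pics/w2.png")[150:340,260:420],None,fx=3.1,fy=3.1,interpolation=2))
E
```

```text
btn [678.1   4.8] e -2.7 x 21.0
L [648.4 -57.7] e -61.2 x -16.1
R [682.4 -53.8] e -61.4 x 18.1
L2 [627.9 114.3] e 112.0 x -15.7
R2 [660.  118.1] e 112.0 x 16.6
end [ 669.  -100.4] e -106.0 x -0.8
```

View pics/w2c.png

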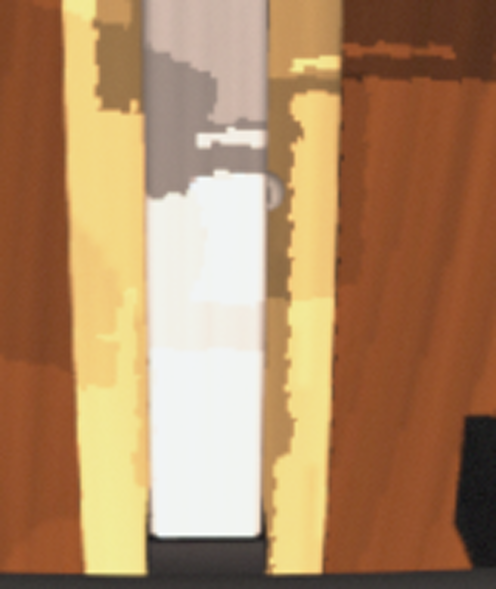

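>>> servo_tool:
  plan:
    - {"grip":-1,"dx":8,"dy":5,"dz":0,"rx":0,"ry":0,"rz":-0.3}
    - {"grip":-1,"dx":0,"dy":0,"dz":30,"rx":0,"ry":0,"rz":0}
    - {"grip":-1,"dx":0,"dy":0,"dz":30,"rx":0,"ry":0,"rz":0}
    - {"grip":-1,"dx":0,"dy":0,"dz":30,"rx":0,"ry":0,"rz":0}
    - {"grip":-1,"dx":0,"dy":0,"dz":30,"rx":0,"ry":0,"rz":0}
    - {"grip":-1,"dx":0,"dy":0,"dz":0,"rx":0,"ry":0,"rz":0}
    - {"grip":-1,"dx":0,"dy":0,"dz":0,"rx":0,"ry":0,"rz":0}
    - {"grip":-1,"dx":0,"dy":0,"dz":0,"rx":0,"ry":0,"rz":0}

```text
time: 3.7
position: [0.6596, 0.0037, 0.113]
eef_rot: [0.001, 0.662, 0.749, 0.001]
force: [0.3, -0.7, -0.0]
opening: 1.001
finger_force: 0.0
```

```bash
python3 - <<'E'
from where import *
s,R,p=rel((657.7,3.5))
cv2.imwrite("pics/w3.png",robot.snapshot("wrist")[:,:,::-1][160:460,120:520])
np.savez("w3.npz",R=R,p=p)
E
```

```text
t 3.7 p [659.6   3.7 113. ] togo tool [ 0.1 -2.2 64. ] tool y yaw 7.08 z [ 0.003 -0.    -1.   ] F [ 0.3 -0.7 -0. ] op 1.0008281768672203 ff 0.0
```

View pics/w3.png

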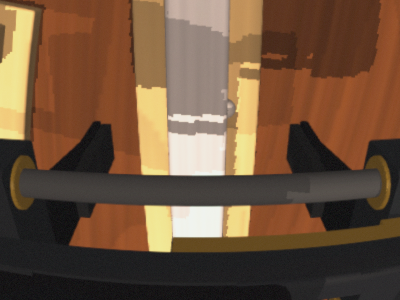

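```bash
python3 - <<'E'
from where import *
f=np.load("w3.npz");R,p=f["R"],f["p"]
for n,px,z in(("btn",(351,267),60),("L",(288,310),77),("R",(345,310),77)):
    q=wray(px,z,R,p); print(n,q.round(1),"tool",(R.T@(q-p)).round(1))
E
```

```text
btn [677.6   6.3  60. ] tool [ 0.4 18.  53. ]
L [643.2 -18.2  77. ] tool [-19.6 -19.1  35.9]
R [675.9 -14.1  77. ] tool [-19.6  13.8  36. ]
```

>>> servo_tool:
  newtons: 25
  plan:
    - {"grip":-1,"dx":0,"dy":-2.5,"dz":20,"rx":0,"ry":0,"rz":0}
    - {"grip":-1,"dx":0,"dy":0,"dz":22,"rx":0,"ry":0,"rz":0}
    - {"grip":-1,"dx":0,"dy":0,"dz":22,"rx":0,"ry":0,"rz":0}
    - {"grip":-1,"dx":0,"dy":0,"dz":0,"rx":0,"ry":0,"rz":0}
    - {"grip":-1,"dx":0,"dy":0,"dz":0,"rx":0,"ry":0,"rz":0}
    - {"grip":1,"dx":0,"dy":0,"dz":0,"rx":0,"ry":0,"rz":0}
    - {"grip":1,"dx":0,"dy":0,"dz":0,"rx":0,"ry":0,"rz":0}
    - {"grip":1,"dx":0,"dy":0,"dz":0,"rx":0,"ry":0,"rz":0}
    - {"grip":1,"dx":0,"dy":0,"dz":0,"rx":0,"ry":0,"rz":0}
    - {"grip":1,"dx":0,"dy":0,"dz":0,"rx":0,"ry":0,"rz":0}
    - {"grip":1,"dx":0,"dy":0,"dz":0,"rx":0,"ry":0,"rz":0}
    - {"grip":1,"dx":0,"dy":0,"dz":0,"rx":0,"ry":0,"rz":0}
    - {"grip":1,"dx":0,"dy":0,"dz":0,"rx":0,"ry":0,"rz":0}

```text
time: 5.05
position: [0.6579, 0.0035, 0.0469]
eef_rot: [0.002, 0.662, 0.749, 0.002]
force: [12.6, 1.7, -6.1]
opening: 0.39
finger_force: 25.0
```

```bash
python3 - <<'E'
from where import *
s,R,p=rel((657.3,3.7));print(s["opening"]*87)
E
```

```text
t 5.05 p [657.9   3.5  46.9] togo tool [ 0.2 -0.6 -2.1] tool y yaw 7.07 z [ 0.006  0.    -1.   ] F [12.6  1.7 -6.1] op 0.39047324480420725 ff 25.02516690379707
33.97117229796603
```

>>> servo_tool:
  newtons: 16
  plan:
    - {"grip":1,"dx":0,"dy":1,"dz":0,"rx":0,"ry":0,"rz":0}
    - {"grip":1,"dx":0,"dy":0,"dz":0,"rx":0,"ry":0,"rz":0}
    - {"grip":1,"dx":0,"dy":0,"dz":0,"rx":0,"ry":0,"rz":0}

```text
time: 5.35
position: [0.658, 0.0035, 0.0469]
eef_rot: [0.001, 0.662, 0.749, 0.001]
force: [4.3, 1.1, -2.8]
opening: 0.387
finger_force: 16.0
```

>>> servo_tool:
  plan:
    - {"grip":1,"dx":2,"dy":0,"dz":0,"rx":0,"ry":0,"rz":0}
    - {"grip":1,"dx":2,"dy":0,"dz":0,"rx":0,"ry":0,"rz":0}
    - {"grip":1,"dx":2,"dy":0,"dz":0,"rx":0,"ry":0,"rz":0}
    - {"grip":1,"dx":2,"dy":0,"dz":0,"rx":0,"ry":0,"rz":0}
    - {"grip":1,"dx":2,"dy":0,"dz":0,"rx":0,"ry":0,"rz":0}

```text
time: 5.85
position: [0.6571, 0.0108, 0.0469]
eef_rot: [0.003, 0.662, 0.749, 0.0]
force: [6.9, -6.2, -4.4]
opening: 0.389
finger_force: 16.0
```

```bash
cat > plate.py <<'E'
from where import *
def plate():
    b=robot.snapshot("top")[:,:,::-1]; o=[]
    for im in(cv2.imread("pics/top0.png"),b):
        o.append(np.median([np.argmax(im[r,60:250].min(1)>120)+60 for r in range(160,215,3)]))
    # plate edge shift -> mm (plate top ~z .102 at start edge row 165)
    q=[unproj("top",[c,165],.1)[0]*1000 for c in o]
    print("plate px",o,"shift mm",np.linalg.norm(q[1]-q[0]).round(1)); return b
E
python3 -c "
from plate import *
rel((657.3,3.7));plate()"
```

```text
t 5.85 p [657.1  10.8  46.9] togo tool [-7.1 -0.7 -2. ] tool y yaw 7.04 z [ 0.004 -0.003 -1.   ] F [ 6.9 -6.2 -4.4] op 0.3894925902353993 ff 15.993569083220791
plate px [np.float64(123.0), np.float64(60.0)] shift mm 71.0
```

```bash
sed -i 's/60:250/95:250/; s/+60 for/+95 for/' plate.py; python3 -c "
from plate import *
b=plate();cv2.imwrite('pics/t1.png',b)"
```

```text
plate px [np.float64(123.0), np.float64(95.0)] shift mm 31.5
```

View pics/t1.png

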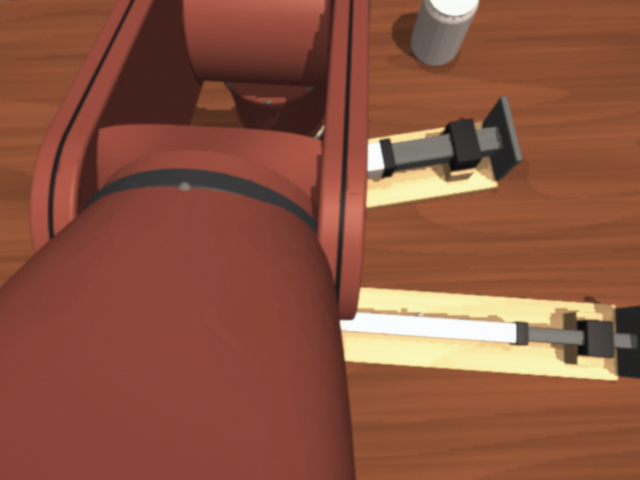

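>>> servo_tool:
  plan:
    - {"grip":1,"dx":3,"dy":0,"dz":0,"rx":0,"ry":0,"rz":0}
    - {"grip":1,"dx":3,"dy":0,"dz":0,"rx":0,"ry":0,"rz":0}
    - {"grip":1,"dx":3,"dy":0,"dz":0,"rx":0,"ry":0,"rz":0}
    - {"grip":1,"dx":3,"dy":0,"dz":0,"rx":0,"ry":0,"rz":0}
    - {"grip":1,"dx":3,"dy":0,"dz":0,"rx":0,"ry":0,"rz":0}
    - {"grip":1,"dx":3,"dy":0,"dz":0,"rx":0,"ry":0,"rz":0}
    - {"grip":1,"dx":3,"dy":0,"dz":0,"rx":0,"ry":0,"rz":0}
    - {"grip":1,"dx":3,"dy":0,"dz":0,"rx":0,"ry":0,"rz":0}
    - {"grip":1,"dx":3,"dy":0,"dz":0,"rx":0,"ry":0,"rz":0}
    - {"grip":1,"dx":3,"dy":0,"dz":0,"rx":0,"ry":0,"rz":0}
    - {"grip":1,"dx":3,"dy":0,"dz":0,"rx":0,"ry":0,"rz":0}
    - {"grip":1,"dx":3,"dy":0,"dz":0,"rx":0,"ry":0,"rz":0}

```text
time: 7.15
position: [0.6525, 0.0482, 0.0469]
eef_rot: [0.002, 0.662, 0.749, 0.001]
force: [6.9, -0.5, -3.4]
opening: 0.391
finger_force: 16.0
```

```bash
python3 -c "
from where import *
rel((657.3,3.7))
cv2.imwrite('pics/s2.png',robot.snapshot('scene')[:,:,::-1])"
```

```text
t 7.15 p [652.5  48.2  46.9] togo tool [-44.8  -0.7  -2. ] tool y yaw 7.04 z [ 0.004 -0.001 -1.   ] F [ 6.9 -0.5 -3.4] op 0.3908953187942219 ff 15.992733514867723
```

View pics/s2.png

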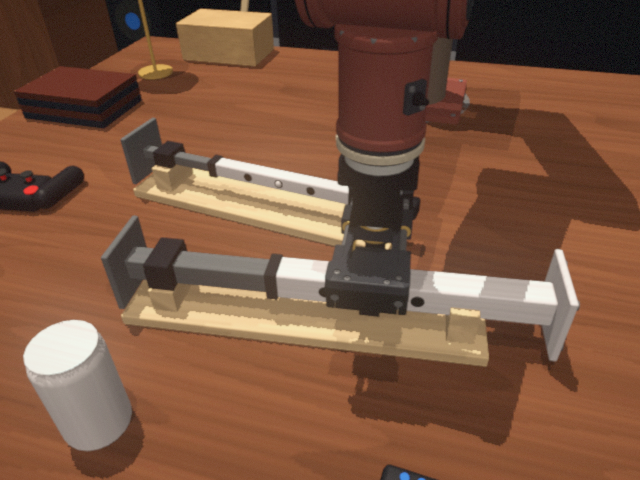

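>>> servo_tool:
  plan:
    - {"grip":1,"dx":1,"dy":0,"dz":0,"rx":0,"ry":0,"rz":0}
    - {"grip":1,"dx":1,"dy":0,"dz":0,"rx":0,"ry":0,"rz":0}
    - {"grip":1,"dx":1,"dy":0,"dz":0,"rx":0,"ry":0,"rz":0}
    - {"grip":1,"dx":1,"dy":0,"dz":0,"rx":0,"ry":0,"rz":0}
    - {"grip":1,"dx":0,"dy":0,"dz":0,"rx":0,"ry":0,"rz":0}

```text
time: 7.7
position: [0.652, 0.0524, 0.0469]
eef_rot: [0.002, 0.662, 0.749, 0.001]
force: [6.8, -1.6, -3.1]
opening: 0.392
finger_force: 16.0
```

>>> servo_tool:
  plan:
    - {"grip":1,"dx":1,"dy":0,"dz":0,"rx":0,"ry":0,"rz":0}
    - {"grip":1,"dx":0,"dy":0,"dz":0,"rx":0,"ry":0,"rz":0}

```text
time: 7.9
position: [0.6519, 0.0533, 0.0469]
eef_rot: [0.002, 0.662, 0.749, 0.001]
force: [6.9, -1.1, -1.6]
opening: 0.389
finger_force: 16.0
```

```bash
python3 -c "
from where import *
rel((657.3,3.7))
i=robot.snapshot('scene')[:,:,::-1];cv2.imwrite('pics/s3.png',cv2.resize(i[220:340,220:420],None,fx=4,fy=4,interpolation=2))"
```

```text
t 7.9 p [651.9  53.3  46.9] togo tool [-49.9  -0.7  -2. ] tool y yaw 7.07 z [ 0.004 -0.001 -1.   ] F [ 6.9 -1.1 -1.6] op 0.388999823667781 ff 15.9949292827514
```

View pics/s3.png

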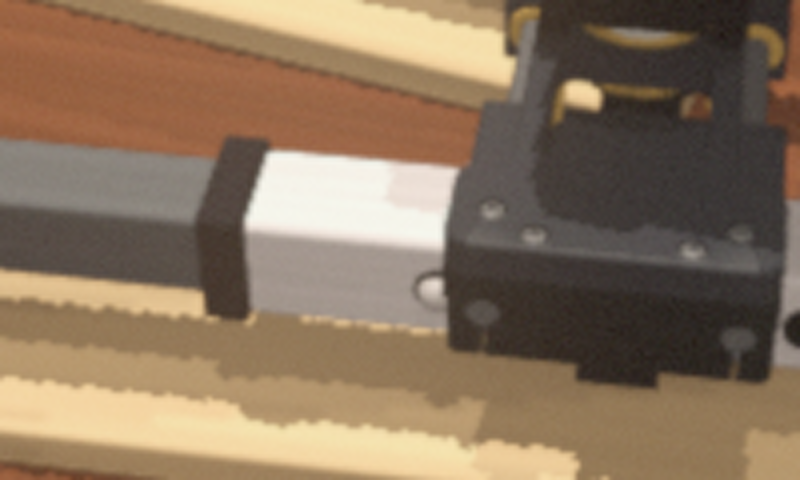

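>>> servo_tool:
  plan:
    - {"grip":1,"dx":1,"dy":0,"dz":0,"rx":0,"ry":0,"rz":0}
    - {"grip":1,"dx":0,"dy":0,"dz":0,"rx":0,"ry":0,"rz":0}

```text
time: 8.15
position: [0.6517, 0.0543, 0.0469]
eef_rot: [0.002, 0.662, 0.749, 0.001]
force: [7.5, -1.6, -3.3]
opening: 0.389
finger_force: 16.0
```

>>> servo_tool:
  plan:
    - {"grip":1,"dx":1,"dy":0,"dz":0,"rx":0,"ry":0,"rz":0}
    - {"grip":1,"dx":0,"dy":0,"dz":0,"rx":0,"ry":0,"rz":0}

```text
time: 8.35
position: [0.6517, 0.0548, 0.0469]
eef_rot: [0.002, 0.662, 0.749, 0.001]
force: [6.2, -2.6, -3.4]
opening: 0.386
finger_force: 16.0
```

>>> servo_tool:
  plan:
    - {"grip":1,"dx":1,"dy":0,"dz":0,"rx":0,"ry":0,"rz":0}
    - {"grip":1,"dx":0,"dy":0,"dz":0,"rx":0,"ry":0,"rz":0}

```text
time: 8.55
position: [0.6517, 0.0551, 0.0469]
eef_rot: [0.002, 0.662, 0.749, 0.0]
force: [7.2, -5.4, -3.1]
opening: 0.391
finger_force: 16.0
```

>>> servo_tool:
  plan:
    - {"grip":1,"dx":-1.5,"dy":0,"dz":0,"rx":0,"ry":0,"rz":0}
    - {"grip":1,"dx":-1.5,"dy":0,"dz":0,"rx":0,"ry":0,"rz":0}
    - {"grip":1,"dx":0,"dy":0,"dz":0,"rx":0,"ry":0,"rz":0}
    - {"grip":1,"dx":0,"dy":0,"dz":0,"rx":0,"ry":0,"rz":0}

```text
time: 8.95
position: [0.6518, 0.0542, 0.0469]
eef_rot: [0.001, 0.662, 0.749, 0.001]
force: [6.3, 1.7, -2.1]
opening: 0.392
finger_force: 16.0
```

>>> servo_tool:
  plan:
    - {"grip":-1,"dx":0,"dy":0,"dz":0,"rx":0,"ry":0,"rz":0}
    - {"grip":-1,"dx":0,"dy":0,"dz":0,"rx":0,"ry":0,"rz":0}
    - {"grip":-1,"dx":0,"dy":0,"dz":0,"rx":0,"ry":0,"rz":0}
    - {"grip":-1,"dx":0,"dy":0,"dz":0,"rx":0,"ry":0,"rz":0}
    - {"grip":-1,"dx":0,"dy":0,"dz":0,"rx":0,"ry":0,"rz":0}
    - {"grip":-1,"dx":0,"dy":0,"dz":0,"rx":0,"ry":0,"rz":0}
    - {"grip":-1,"dx":0,"dy":0,"dz":-15,"rx":0,"ry":0,"rz":0}
    - {"grip":-1,"dx":0,"dy":0,"dz":-25,"rx":0,"ry":0,"rz":0}
    - {"grip":-1,"dx":0,"dy":0,"dz":-30,"rx":0,"ry":0,"rz":0}
    - {"grip":-1,"dx":0,"dy":0,"dz":-30,"rx":0,"ry":0,"rz":0}
    - {"grip":-1,"dx":0,"dy":0,"dz":-30,"rx":0,"ry":0,"rz":0}
    - {"grip":-1,"dx":0,"dy":0,"dz":0,"rx":0,"ry":0,"rz":0}
    - {"grip":-1,"dx":0,"dy":0,"dz":0,"rx":0,"ry":0,"rz":0}

```text
time: 10.25
position: [0.6511, 0.054, 0.1787]
eef_rot: [0.001, 0.662, 0.749, 0.001]
force: [0.8, -0.6, -0.4]
opening: 0.998
finger_force: 0.0
```

```bash
python3 - <<'E'
from where import *
rel()
i=robot.snapshot('scene');o=cv2.cvtColor(cv2.imread("pics/scene0.png"),cv2.COLOR_BGR2RGB)
# tool-free numeric check: gray patch round the button, before and after; and slim column change
for im in(o,i):
    g=cv2.cvtColor(im,cv2.COLOR_RGB2GRAY);print(g[284:303:1,318:344:1][::2,::2])
    r=g[292,200:320];print("collar edge",200+np.argmax(np.diff(r.astype(int))))
print("slim diff",np.abs(o[150:220,130:340].astype(int)-i[150:220,130:340]).mean())
E
```

```text
t 10.25 p [651.1  54.  178.7] togo tool [-49.3  -0.6 129.7] tool y yaw 7.09 z [ 0.003 -0.    -1.   ] F [ 0.8 -0.6 -0.4] op 0.9976731000935564 ff 0.0
[[138 141 137 139 139 139 141 140 144 145 150 153 155]
 [139 139 139 140 138 135 138 138 138 137 139 139 138]
 [137 138 138 125  95  83  91 106 134 137 137 137 137]
 [139 141 138  92 166 189 177 149  81 125 138 137 135]
 [137 138 124 119 172 186 184 167 107 108 139 139 142]
 [139 138 136 107 143 155 153 140 101  99 137 139 137]
 [138 138 139 133 117 120 121 109  82 130 139 138 138]
 [137 138 136 133 132 126 125 119 126 136 137 135 136]
 [137 141 138 134 132 132 134 134 135 135 134 136 136]
 [124 137 146 169 166 138 149 142 142 139 140 138 138]]
collar edge 239
[[148 148 149 147 149 150 150 150 152 157 162 164 166]
 [150 148 150 148 150 148 150 147 150 150 147 148 149]
 [146 147 147 144 116  98 100 103 137 146 150 152 149]
 [149 148 150 131 180 200 188 160  78 118 146 149 148]
 [147 146 148 145 186 199 197 178 118  75 146 148 150]
 [149 149 149 137 155 168 164 149 110  68 140 147 150]
 [149 149 149 146 128 131 130 118  76 111 149 149 148]
 [147 148 147 147 143 138 136 128 131 147 148 150 148]
 [146 153 149 145 144 143 144 145 148 147 149 149 147]
 [135 149 158 181 176 150 163 153 153 148 150 151 149]]
collar edge 282
slim diff 14.552539682539683
```

```bash
python3 -c "
from station import robot
print(robot.finish_job())"
```

```text
the job is handed in; nothing more can be done
None
```

I lengthened the stout column by one hole (50 mm). The button is fully out in the next hole and held when I pushed against it. The gripper is open and clear of the column, the slim column was never touched, and the job was handed in about 10 s into the 32 s limit.

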